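Close the split mould on the mark under the curing guard

TASK

Use the double-ended push stick to feed the two steel mould halves under the low clear guard, one in from each end, and gently tap them from either side until you feel them press shut against each other and their closed seam lies on the scribed mark in the middle of the channel. Never touch the halves with the gripper or lift them out of the channel, push only lightly so that the sprung noses are not driven hard against their stops, and leave the vial, stone, cup and bracelet alone. Finish by laying the stick flat on the bare table beside the fixture.

Things in the scene. Friction and masses are not known exactly. Their poses are not given: they have to be found in the camera images.
- fixture: Fixed low fixture, slightly turned: base plate 110 (x) x 400 (y) x 8 mm; origin under its centre on the table, z up, own y along the channel (+y = left end). Two rails along y, 10 mm high above the plate, leave a channel 67 mm wide (own x +-33.5). Own y -100 to +100 is covered by a low clear guard with side walls; beyond that the channel is open on top, and the halves start there.
- left_mouth (a point): Middle of the channel floor at the guard's left (+y) mouth, fixture's own (0, +100, 8 mm); axes as the fixture. The two mouths are the only ways in: 67 mm wide between the rails, 36 mm high above the plate. The guard's clear top lies from z = 44 to 49 mm over the table, a lip over each mouth reaches z = 53 mm, and it is 110 mm wide.
- right_mouth (a point): Same at the right (-y) mouth, fixture's own (0, -100, 8 mm).
- mark (a point): Middle of the black scribed line across the channel floor, at the fixture's own (0, 0, 8 mm); axes as the fixture. Two short black ticks on top of the guard's side walls show the same line.
- left_half: Mould half starting left (+y) of the guard: steel block 64 (x) x 50 (y) x 22 mm, about 0.4 kg (0.7 to 1.3 times), loose on the plate, friction about 0.6 (varies a fifth), creeps a little under a steady push; origin under its centre, axes as the fixture within a few degrees. Seam face, with an open pocket 24 mm wide, looks to -y; the flat outer face, to be pushed, is at own y = +25 mm.
- right_half: The mirror image of the left half, starting right (-y) of the guard: seam face at own y = +25 mm, flat outer face at own y = -25 mm; same size and weight range.
- left_half_seam (a point): Lower middle of the left half's seam face, at its own (0, -25 mm, 0); axes as the half.
- right_half_seam (a point): Lower middle of the right half's seam face, at its own (0, +25 mm, 0); axes as the half.
- push_stick: Loose wooden double-ended push stick, 0.17 kg, lying on the table beyond the fixture, roughly along world y; origin under its middle at table level, own y along its length, z up. Bar 26 mm wide, z = 4 to 16 mm, on two rubber feet. A sprung black nose at each end; either end may push, so the stick need not be turned round.
- stick_grip (a point): Middle of the stick's upright grip, at the stick's own (0, 0, 47 mm): a wooden block 16 mm thick (x), 40 mm long (y), top at z = 64 mm, to be pinched across x from above.
- stick_end_left (a point): Where the stick's +y pushing face stands when its nose is free, at the stick's own (0, +110, 12 mm); fixed to the stick, it does not follow the nose. The nose is flat, 40 mm wide (x), z = 4 to 20 mm, and yields along y by up to 14 mm at 0.7 N per mm without preload, then meets a hard stop.
- stick_end_right (a point): The same for the -y nose, at the stick's own (0, -110, 12 mm).
- amber_vial: Bystander: brown vial with white cap, 38 mm across, 67 mm high, standing on the robot's side of the fixture; origin under its centre.
- find_stone: Bystander: spiky brown stone 34 x 47 x 32 mm, on the robot's side of the fixture; origin under its centre.
- bronze_cup: Bystander: dark three-footed cup 57 mm across, 31 mm high, beyond the fixture to the left; origin under its centre.
- bracelet: Bystander: dark open ring 58 x 63 x 9 mm lying beyond the fixture to the right; origin under its centre.
Things that resemble listed ones, but are neither listed nor needed, are in the scene too. What is shaped like the right_half but pink is not meant.

How it is judged:
On the way:
1. under the guard the two halves are pressed shut against each other (over 0.6 N between them) (contact force between left_half and right_half above 0.6 N and y of left_half_seam in the frame of mark between -0.05 and 0.05 m and y of right_half_seam in the frame of mark between -0.05 and 0.05 m), for 0.2 s.
At the end, for the whole second after the job is handed in: Both halves lie in the channel under the guard, closed (seam faces within 2 mm of each other along the channel), each seam face within 3 mm of the scribed mark along the channel; the push stick lies flat on the table, not on or against the fixture; all at rest (y of left_half_seam in the frame of mark between -0.003 and 0.003 m and y of right_half_seam in the frame of mark between -0.003 and 0.003 m and y of left_half_seam in the frame of right_half_seam between -0.002 and 0.002 m and height (world z) of each of left_half, right_half below 0.012 m and height (world z) of push_stick below 0.006 m and angle between push_stick's own z axis and vertical below 0.08 rad and contact force between push_stick and fixture below 0.05 N and linear speed of each of left_half, right_half, push_stick below 0.005 m/s); the robot touches nothing.
It fails at once if the gripper or arm touches a mould half (contact force between any of the fingers, the arm and left_half above 0.3 N or contact force between any of the fingers, the arm and right_half above 0.3 N).
It fails at once if a mould half is pushed with more than 18 N (the nose's spring ends at 10 N) (contact force between push_stick and left_half above 18 N or contact force between push_stick and right_half above 18 N).
It fails at once if a mould half is lifted or tipped out of the channel (height (world z) of any of left_half, right_half above 0.025 m or angle between any of left_half, right_half's own z axis and vertical above 0.35 rad).
It fails at once if a bystander (vial, stone, cup, bracelet) is moved more than 20 mm (distance of any of amber_vial, find_stone, bronze_cup, bracelet from where it was at the start of the episode above 0.02 m).
It also fails if it takes over 72 s, if anything falls off the work surface, if the arm or the gripper's body presses on something with over 40 N, if the wrist force passes 120 N, or if a joint passes its speed limit or range.

ROBOT

A 7-joint arm with a two-finger parallel gripper is mounted at the origin on the work surface; the furniture and walls round the work are solid. World frame = base frame: x ahead of the robot, y to its left, z up, the work surface at z = 0. Lengths are in m, angles in rad, forces in N, time in s.
With the tool pointing down it reaches from about 0.35 to 0.9 m from the base axis. Payload 8.1 kg.
Tool frame: the origin (TCP) lies between the finger pads; the fingertips stand ahead of it and the grasp point (between the pads) is the TCP (arm.nose_length is the z of the fingertips in the tool frame, in m); z points along the fingers, y is the line along which they close (so a half turn about z gives the same grasp; the last joint's range is limited). The gripper opens to 92 mm and grips with 3 to 60 N. Pads are 19 mm wide; open, the fingers measure 130 mm over their backs; the gripper's body (75 mm by 190 mm) begins 47 mm behind the grasp point.
Start: joints at [-0.103, 0.434, 0.025, 1.573, -0.012, 1.134, -0.075], TCP at [0.625, -0, 0.246] pointing down, gripper open.
Joint ranges: [-2.62, 2.62], [-0.44, 2.09], [-1.27, 1.32], [0.08, 2.57], [-1.32, 4.46], [0.12, 2], [-2.74, 2.74]. Speed limits (rad/s): [2.22, 2.22, 3.01, 3.01, 3.14, 3.14, 3.14].

INTERFACE

Orientations are given as a rotation vector (axis times angle).
In Python, from cell import sensors, optics, arm gives the robot as it stands.
- The arm moves only by the tool arm_command, never from a script. Its argument "deltas" is one flat list of numbers, 7 for each row, row after row: the turn, a rotation vector about the world's x, y, z as a fraction of full scale, then the shift along the world's x, y, z as a fraction of full scale, then the finger opening in mm, from 0 to 91.8. In form: [wx, wy, wz, dx, dy, dz, fingers, wx, wy, wz, dx, dy, dz, fingers, ...]. A call has 1 to 20 rows; each row is the pose to reach, as a shift and turn from the pose commanded when the call began; what a row does not reach only later rows make up. Full scale, the value 1, is 1 m for a shift and 90 degrees for a turn. A row lasts 1/10 s, in which the tool goes at most 50 mm and 8.59 degrees, less where a joint would pass 70% of its speed; a pose out of reach is approached as far as the arm can. A call with a number of a shift or a turn outside -1 to 1 is refused whole. A call with a gripper value outside its range is refused whole. The fingers move at their own pace and stop on an object; "force" is the grip in N (left out, the last holds). Time passes only in rows, so rows that repeat a pose let the fingers close. It gives the time, the measured TCP pose, the force, the opening and the grip force at its end, in the units of the state.
- sensors.observe(): the state, without advancing time (a new reading comes with each control period).
- optics.get_image(name): name is "scene" or "side" or "wrist"; returns the picture (420x560x3 uint8, blue, green, red); there is no depth.
- optics.calibration(name): a dict with "camera_matrix" (3x3 intrinsics, pixels), "rvec" (rotation vector, rad) and "tvec" (3), from world to camera coordinates, as OpenCV has them. Camera axes: x right, y down, z forward; pixel columns grow to the right and rows downward; lengths in m; the calibration is good to about 2 mm. The wrist camera is an equidistant fisheye: a pixel r from the principal point sees the ray r / f radians off the axis. A picture is of the moment at which its call begins: read the wrist's pose just before it. calibration takes no time and is no camera call; for the wrist camera it gives the pose at the moment of the call.
- arm.sign_off(): hands the job in; it is judged then, once.
The state is a dict: "clock": time; "joints": joint angles; "dq": joint speeds; "joint_efforts": joint torques, N m; "position": TCP position; "ee_rot": TCP orientation; "force": force on the tool from outside, world axes, zero at the start; "ft_torque": the same for the moment, N m; "width": opening from 0.0 (shut) to 1.0 (fully open); "gripper_force": force on a finger pad.
Only numpy, scipy, OpenCV 4.12 (cv2) and the standard library are available. Lean on these libraries where they do the work, as an engineer would, in place of code of your own. Each camera call takes 0.05 s, during which the arm holds its last target. There are 200 camera calls.

## Working session

There is one attempt and no reset: what is moved stays moved. The work goes in short steps, Python scripts to look and compute and a tool call to move; the robot and the scene stay as the last step left them, time stands still between calls to the robot, and variables do not carry over. Pictures are saved under pics/ and viewed, at most 10 in all, crops included, and the job is handed in when it is done.

Besides the shell and the picture viewer there is one more tool, called after ">>>" in YAML: its name, and indented under it one key for each argument. arm_command: Moves the arm, as the interface text tells. Its arguments: {"type":"object","properties":{"deltas":{"type":"array","items":{"type":"number"}},"force":{"type":"number"}},"required":["deltas"]}

```bash
mkdir -p pics; ls
cat > h.py <<'E'
import numpy as np, cv2
from cell import sensors, optics, arm
def cam(n):
    c=optics.calibration(n); K=np.array(c["camera_matrix"],float); R=cv2.Rodrigues(np.array(c["rvec"],float))[0]; t=np.array(c["tvec"],float).ravel()
    return K,R,t
def ray(n,u,v,C=None):
    K,R,t=C or cam(n)
    x=(u-K[0,2])/K[0,0]; y=(v-K[1,2])/K[1,1]
    if n=="wrist":
        r=np.hypot(x,y); d=np.array([x/r*np.sin(r),y/r*np.sin(r),np.cos(r)]) if r>1e-9 else np.array([0,0,1.])
    else: d=np.array([x,y,1.])
    return -R.T@t, R.T@d
def pt(n,u,v,z,C=None):
    o,d=ray(n,u,v,C); return o+d*(z-o[2])/d[2]
def proj(n,P,C=None):
    K,R,t=C or cam(n); p=R@np.array(P,float)+t
    if n=="wrist":
        th=np.arctan2(np.hypot(p[0],p[1]),p[2]); h=np.hypot(p[0],p[1]); q=np.array([p[0]/h*th,p[1]/h*th])
    else: q=p[:2]/p[2]
    return K[0,0]*q[0]+K[0,2],K[1,1]*q[1]+K[1,2]
E
python3 - <<'E'
from h import *
a=optics.get_image("scene");b=optics.get_image("side");w=optics.get_image("wrist")
np.savez("w0.npz",K=cam("wrist")[0],R=cam("wrist")[1],t=cam("wrist")[2])
for n,i in zip(("scene","side","wrist"),(a,b,w)): cv2.imwrite(f"pics/{n}0.png",cv2.resize(i,(800,600),interpolation=cv2.INTER_CUBIC)); cv2.imwrite(f"{n}0raw.png",i)
print(sensors.observe(), arm.nose_length)
for n in("scene","side","wrist"):
    K,R,t=cam(n); print(n,-R.T@t,R[2],K[0,0],K[0,2],K[1,2])
E
```

```text
pics
{'clock': 0.15, 'joints': array([-0.1025957 ,  0.43507417,  0.02498565,  1.57386305, -0.01158324,
        1.13400887, -0.07505839]), 'dq': array([ 0.00040939, -0.003039  , -0.00065197, -0.00197147,  0.00044537,
       -0.00105979, -0.00053207]), 'joint_efforts': array([ 9.13879558e-04, -6.68263149e+01,  9.85680185e-01, -3.14695251e+01,
       -6.03506877e-02,  3.94195947e-02,  8.07748006e-05]), 'position': array([ 6.24642317e-01, -5.90435681e-05,  2.45128085e-01]), 'ee_rot': array([-2.22094392e+00, -2.22086744e+00,  1.47959783e-03]), 'force': array([-0.04132397,  0.85995822, -0.00551549]), 'ft_torque': array([ 0.01317797, -0.03313817,  0.04995679]), 'gripper_force': 0.0, 'width': 0.9973623026567062} 0.019
scene [-0.14810278 -0.56991898  0.50410755] [ 0.71109417  0.53973629 -0.4505883 ] 463.21533523818914 282.837800944824 219.70081809627584
side [0.5660798  0.91607488 0.40992399] [-0.01147429 -0.94537109 -0.32579418] 429.2889518612149 281.1726833763889 215.6615087362785
wrist [0.6250016  0.06833182 0.3838638 ] [-4.77111828e-04 -2.58251242e-01 -9.66077672e-01] 325.19226210127806 282.9775653702232 209.70151669985495
```

View pics/scene0.png

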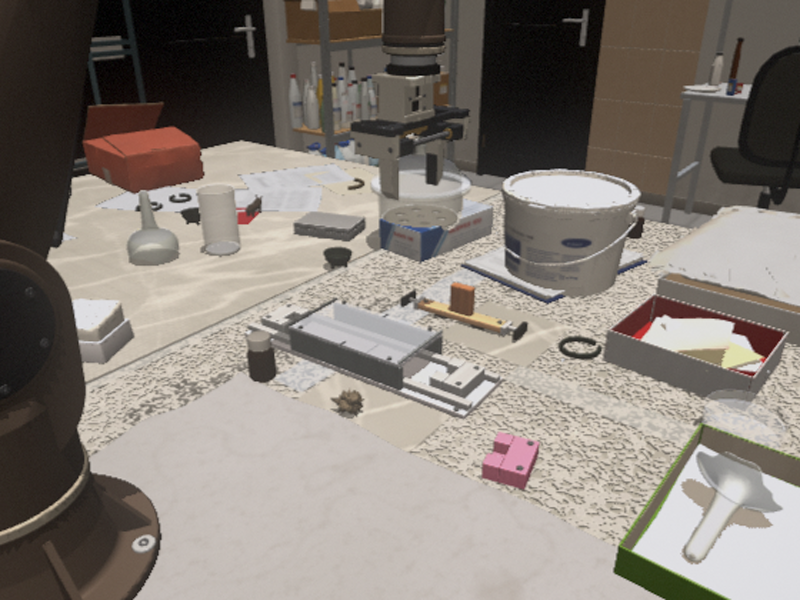

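View pics/wrist0.png

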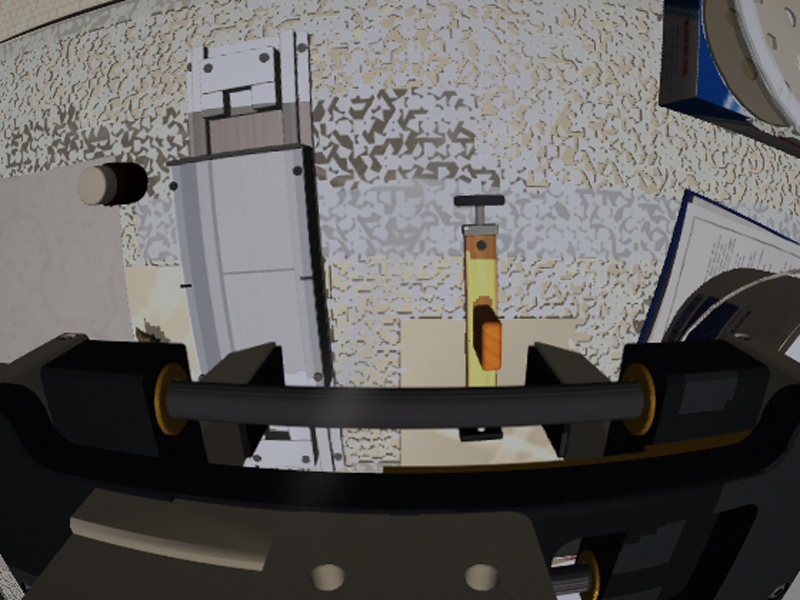

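View pics/side0.png

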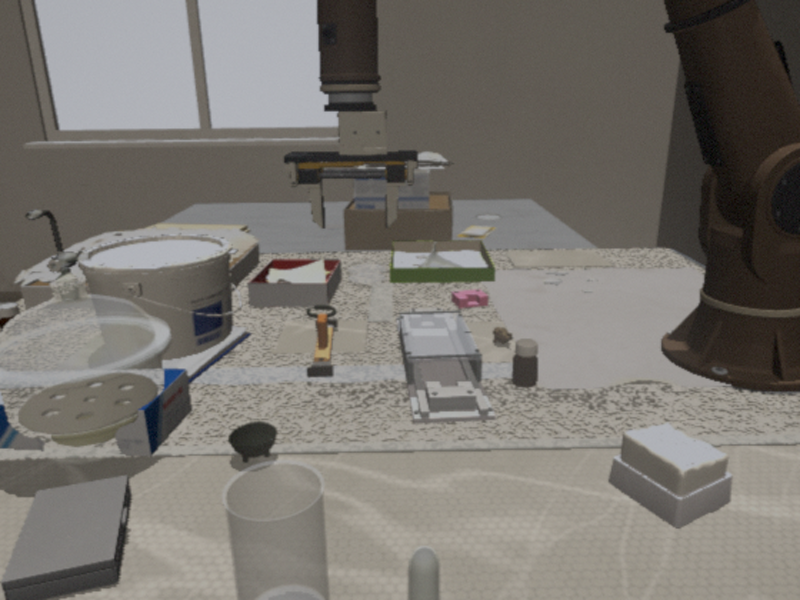

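The wrist view shows the channel (ticks at 186,285 / 306,277, scribed line 222,272–300,268), left half around (238,85), and stick noses at (478,200) and (482,433) with orange grip top (491,345). Candidates for the right half are the grey block in the right channel end (scene 457,378) and the pink one (510,458), which is the decoy. The stick is unique: the wood bar with orange grip (scene 463,300).

Run:
```python
from h import *
d=np.load("w0.npz");C=(d["K"],d["R"],d["t"]);s=.7
def W(n,u,v,z): print(n,np.round(pt("wrist",u*s,v*s,z,C)*1000,1))
W("tickL",186,285,.049);W("tickR",306,277,.049)
W("line a",222,272,.008);W("line b",300,268,.008)
W("lip a",168,162,.053);W("lip b",303,147,.053)
W("noseL top a",455,200,.02);W("noseL b",503,200,.02);W("noseR",482,432,.02)
W("grip a",491,320,.064);W("grip b",491,368,.064)
W("bolt a",173,186,.049);W("bolt b",297,171,.049);W("bolt c",318,377,.049)
def S(n,c,u,v,z): print(n,c,np.round(pt(c,u*s,v*s,z)*1000,1))
S("grip top","scene",463,285,.064);S("noseL","scene",408,298,.012);S("noseR","scene",520,330,.012)
S("half R centre top","scene",457,375,.03)
S("guard corner","scene",403,362,.053);S("guard corner","scene",441,333,.053)
S("guard cornerL","scene",290,322,.053);S("guard cL","scene",330,303,.053)
a=cv2.imread("scene0raw.png")[195:300,160:370];b=cv2.imread("wrist0raw.png")[20:340,100:380]
cv2.imwrite("pics/c1.png",cv2.resize(a,None,fx=3.8,fy=3.8,interpolation=cv2.INTER_CUBIC))
b=cv2.imread("wrist0raw.png")[10:270,110:370];cv2.imwrite("pics/c2.png",cv2.resize(b,(600,600),interpolation=cv2.INTER_CUBIC))
```

```text
tickL [450.3  -9.3  49. ]
tickR [551.3  -3.8  49. ]
line a [466.2  -7.4   8. ]
line b [537.5  -4.8   8. ]
lip a [443.5  89.   53. ]
lip b [552.7  92.3  53. ]
noseL top a [664.4  51.6  20. ]
noseL b [702.7  52.5  20. ]
noseR [ 695.9 -154.1   20. ]
grip a [688.2 -32.6  64. ]
grip b [690.5 -70.7  64. ]
bolt a [445.1  70.   49. ]
bolt b [547.1  75.2  49. ]
bolt c [556.  -85.2  49. ]
grip top scene [686.1 -56.4  64. ]
noseL scene [681.2  50.9  12. ]
noseR scene [ 693.2 -160.3   12. ]
half R centre top scene [ 497.5 -169.    30. ]
guard corner scene [ 450.4 -113.8   53. ]
guard corner scene [ 547.1 -108.5   53. ]
guard cornerL scene [441.2  89.1  53. ]
guard cL scene [524.2  85.8  53. ]
```

View pics/c1.png

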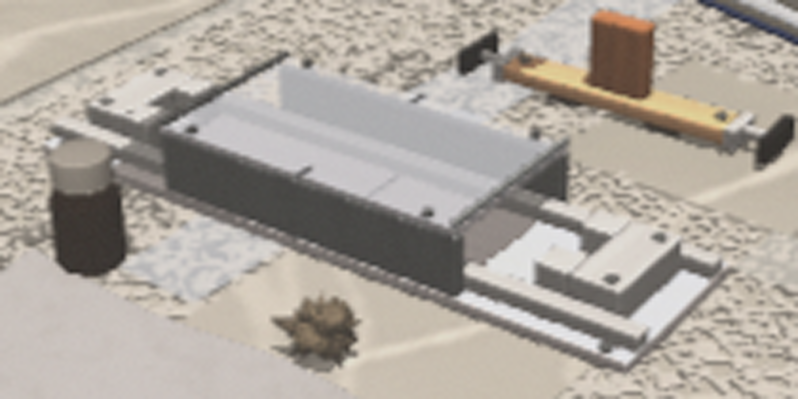

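The crop shows the grey right half in the right channel end (600,265) with pocket towards the guard, which confirms the choice. The stick is parallel to the channel (~0.055 rad), with its grip at about (0.688,-0.053). Going to grasp it.

>>> arm_command:
  deltas: [0,0,0.035,0.031,-0.026,-0.04,60,0,0,0.035,0.063,-0.053,-0.08,60,0,0,0.035,0.063,-0.053,-0.12,60,0,0,0.035,0.063,-0.053,-0.15,60,0,0,0.035,0.063,-0.053,-0.17,60,0,0,0.035,0.063,-0.053,-0.185,60,0,0,0.035,0.063,-0.053,-0.198,60,0,0,0.035,0.063,-0.053,-0.198,60,0,0,0.035,0.063,-0.053,-0.198,10,0,0,0.035,0.063,-0.053,-0.198,10,0,0,0.035,0.063,-0.053,-0.198,10,0,0,0.035,0.063,-0.053,-0.198,10,0,0,0.035,0.063,-0.053,-0.198,10,0,0,0.035,0.063,-0.053,-0.198,10]
  force: 40

```text
clock: 1.55
position: [0.6882, -0.053, 0.048]
ee_rot: [2.159, 2.281, 0.0]
force: [1.5, 0.2, -1.0]
width: 0.181
gripper_force: 3.5
```

>>> arm_command:
  deltas: [0,0,0,0,0,0,10,0,0,0,0,0,0.01,10,0,0,0,0,0,0.04,10,0,0,0,0,0,0.08,10,0,0,0,0,0,0.12,10,0,0,0,-0.02,-0.01,0.15,10,0,0,0,-0.05,-0.03,0.15,10,0,0,0,-0.07,-0.05,0.15,10,0,0,0,-0.07,-0.05,0.15,10,0,0,0,-0.07,-0.05,0.15,10,0,0,0,-0.07,-0.05,0.15,10]

```text
clock: 2.65
position: [0.6185, -0.1021, 0.198]
ee_rot: [-2.158, -2.283, -0.001]
force: [1.0, 0.6, -1.9]
width: 0.177
gripper_force: 40.0
```

```bash
cat >> h.py <<'E'
def shot(name,n="wrist",crop=None,f=1.4286):
    C=cam(n); i=optics.get_image(n); cv2.imwrite(f"{name}raw.png",i); np.savez(name+".npz",K=C[0],R=C[1],t=C[2])
    if crop: x0,y0,x1,y1=crop; i=i[y0:y1,x0:x1]
    cv2.imwrite(f"pics/{name}.png",cv2.resize(i,None,fx=f,fy=f,interpolation=cv2.INTER_CUBIC))
def ld(name):
    d=np.load(name+".npz"); return d["K"],d["R"],d["t"]
E
python3 - <<'E'
from h import *
s=sensors.observe();print(s["position"],s["ee_rot"],s["width"],s["gripper_force"],s["force"])
shot("w1")
E
```

```text
[ 0.61852807 -0.10207102  0.19796093] [-2.15848657e+00 -2.28254334e+00 -1.25006667e-03] 0.17688789872768018 39.99980270862579 [ 0.95467516  0.55477812 -1.87925377]
```

View pics/w1.png

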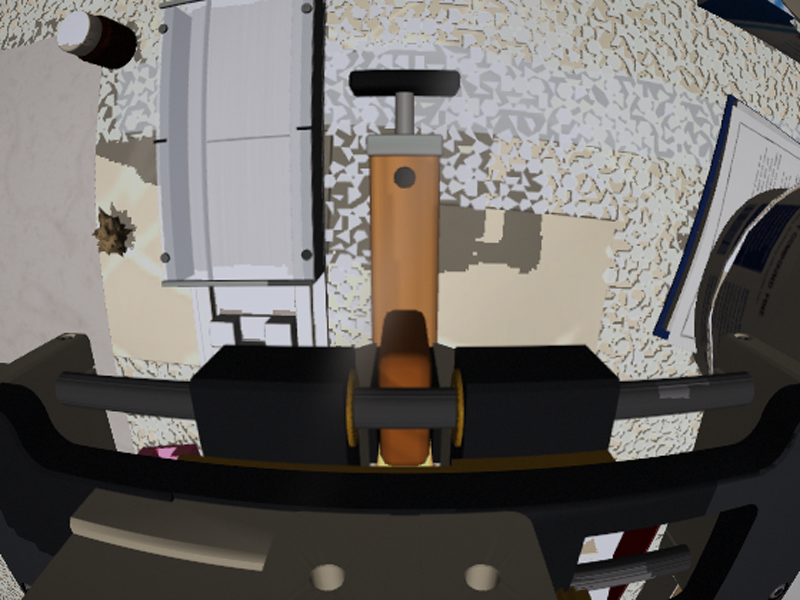

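The view shows the stick held straight (nose at 405,72). The ticks are at (160,141) and (304,128), with guard bolts at (165,258) and (306,255). The right half's seam edge is at about (210–295,319).

Run:
```python
from h import *
C=ld("w1");s=.7
def W(n,u,v,z): print(n,np.round(pt("wrist",u*s,v*s,z,C)*1000,1))
W("tickL",160,141,.049);W("tickR",304,128,.049)
W("line a",207,141,.008);W("line b",312,133,.008)
W("bolt",165,258,.049);W("bolt",306,255,.049);W("bolt",164,29,.049);W("bolt",306,8,.049)
W("lip",162,283,.053);W("lip",322,280,.053)
W("nose",405,70,.170);W("nose a",349,72,.17);W("nose b",461,72,.17)
W("seamR",210,320,.03);W("seamR",295,318,.03)
C=ld("w0") if 0 else None
d=np.load("w0.npz");C=(d["K"],d["R"],d["t"])
W("w0 Lhalf seam",207,118,.03);W("",278,107,.03);W("Lhalf outer",199,68,.03);W("",275,48,.03)
```

```text
tickL [449.9  -9.9  49. ]
tickR [551.4  -4.4  49. ]
line a [467.6  -8.4   8. ]
line b [548.3  -3.7   8. ]
bolt [453.4 -90.2  49. ]
bolt [555.4 -84.7  49. ]
bolt [446.  70.  49.]
bolt [546.8  76.   49. ]
lip [ 452. -107.   53.]
lip [566.7 -99.5  53. ]
nose [613.    5.7 170. ]
nose a [593.1   4.2 170. ]
nose b [632.9   6.5 170. ]
seamR [ 478.  -139.1   30. ]
seamR [ 543.7 -133.2   30. ]
w0 Lhalf seam [467.7 123.2  30. ]
 [527.8 126.6  30. ]
Lhalf outer [459.7 166.4  30. ]
 [524.6 175.4  30. ]
```

View pics/c2.png

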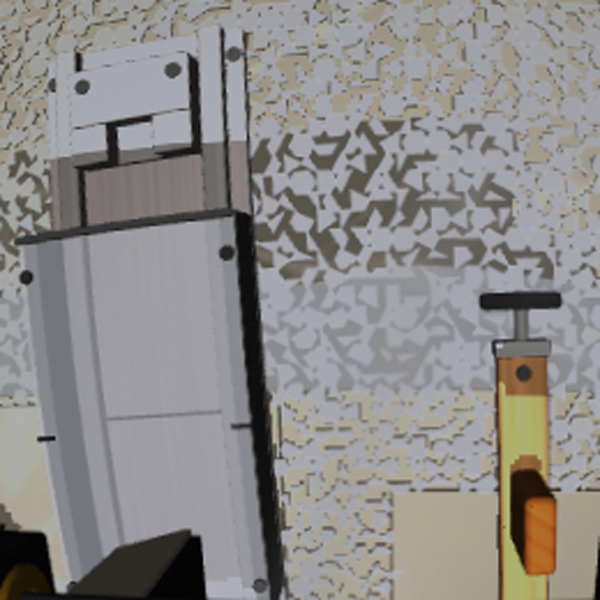

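Run:
```python
from h import *
s=.7
for n,c,u,v in [("cup","side",255,458),("cup","scene",338,265),("soap near","scene",128,345),("soap","scene",95,365),("soap","side",612,480),("soap","side",685,525),("pear","scene",152,262),("glass","scene",220,252),("box","scene",325,238),("box2","scene",415,256)]:
    print(n,c,np.round(pt(c,u*s,v*s,0)*1000))
```

```text
cup side [737. 273.   0.]
cup scene [740. 268.   0.]
soap near scene [305. 311.   0.]
soap scene [242. 296.   0.]
soap side [325. 331.   0.]
soap side [278. 409.   0.]
pear scene [528. 577.   0.]
glass scene [645. 512.   0.]
box scene [837. 395.   0.]
box2 scene [870. 175.   0.]
```

>>> arm_command:
  deltas: [0,0,0,-0.014,0.042,0,10,0,0,0,-0.028,0.084,0,10,0,0,0,-0.042,0.126,0,10,0,0,0,-0.056,0.168,0,10,0,0,0,-0.07,0.21,0,10,0,0,0,-0.084,0.252,0,10,0,0,0,-0.098,0.294,0,10,0,0,0,-0.112,0.336,0,10,0,0,0,-0.126,0.378,0,10,0,0,0,-0.135,0.415,0,10,0,0,0,-0.135,0.415,-0.03,10,0,0,0,-0.135,0.415,-0.06,10,0,0,0,-0.135,0.415,-0.09,10,0,0,0,-0.135,0.415,-0.115,10,0,0,0,-0.135,0.415,-0.13,10,0,0,0,-0.135,0.415,-0.14,10,0,0,0,-0.135,0.415,-0.14,10,0,0,0,-0.135,0.415,-0.14,10]

```text
clock: 4.5
position: [0.4833, 0.3126, 0.0582]
ee_rot: [2.159, 2.282, 0.001]
force: [0.8, -1.2, -1.7]
width: 0.173
gripper_force: 40.0
```

Run:
```python
from h import *
s=sensors.observe();print(s["position"],s["ee_rot"],s["width"],s["gripper_force"],s["force"])
shot("side1","side",crop=(230,200,400,330),f=4.6)
```

```text
[0.48328332 0.3125962  0.05815138] [2.15911561e+00 2.28205965e+00 9.59500848e-04] 0.17336119954284152 39.999584555625916 [ 0.75490133 -1.18204553 -1.67781038]
```

View pics/side1.png

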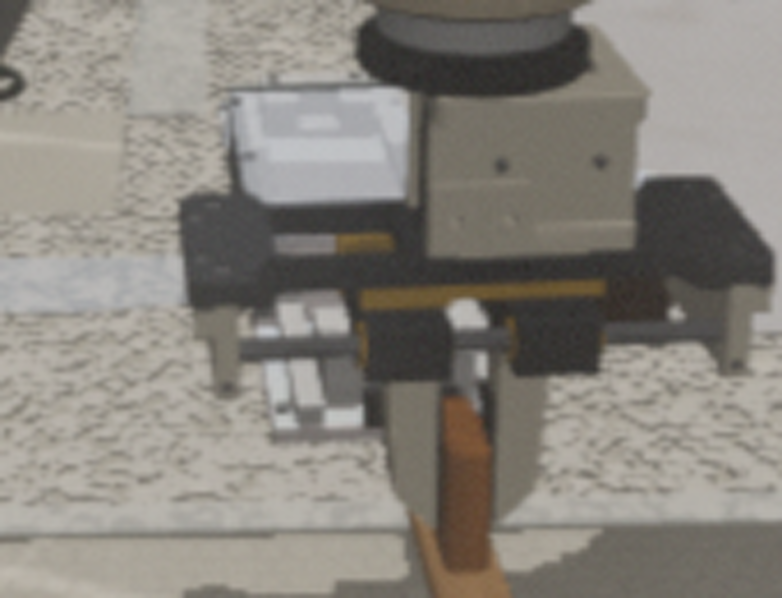

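>>> arm_command:
  deltas: [0,0,0,0.0004,-0.008,0,10,0,0,0,0.0008,-0.015,0,10,0,0,0,0.0012,-0.022,0,10,0,0,0,0.0016,-0.029,0,10,0,0,0,0.002,-0.037,0,10,0,0,0,0.0024,-0.045,0,10,0,0,0,0.0028,-0.053,0,10,0,0,0,0.0033,-0.061,0,10,0,0,0,0.0037,-0.069,0,10,0,0,0,0.0041,-0.077,0,10,0,0,0,0.0045,-0.085,0,10,0,0,0,0.005,-0.093,0,10]

```text
clock: 5.75
position: [0.488, 0.2183, 0.0577]
ee_rot: [-2.16, -2.282, 0.0]
force: [-0.3, 2.3, -1.0]
width: 0.173
gripper_force: 40.0
```

Run:
```python
from h import *
s=sensors.observe();print(s["position"],s["ee_rot"],s["force"],s["ft_torque"])
shot("sc2","scene",crop=(160,195,370,300),f=3.8)
```

```text
[0.48797851 0.21833003 0.05773057] [-2.15956207e+00 -2.28161801e+00  5.27755943e-05] [-0.28618957  2.29344004 -0.95024218] [0.51999416 0.02279864 0.01801665]
```

View pics/sc2.png

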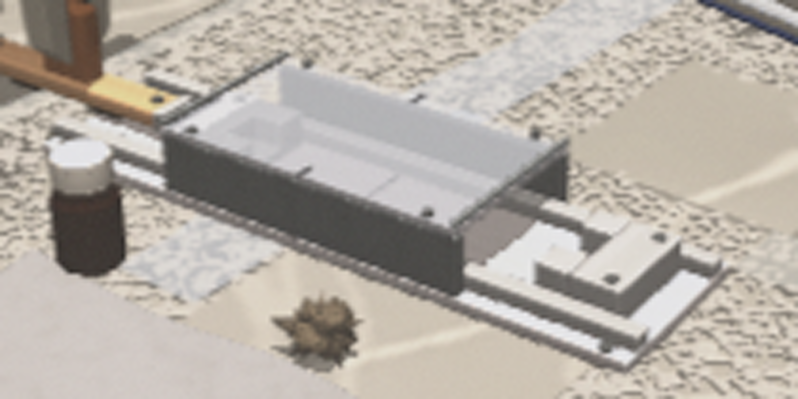

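The left half is sliding under the guard (through the clear top at 260,125). Continuing.

>>> arm_command:
  deltas: [0,0,0,0.0004,-0.007,0,10,0,0,0,0.0008,-0.015,0,10,0,0,0,0.0013,-0.023,0,10,0,0,0,0.0017,-0.031,0,10,0,0,0,0.0021,-0.039,0,10,0,0,0,0.0026,-0.047,0,10,0,0,0,0.003,-0.055,0,10,0,0,0,0.0033,-0.061,0,10,0,0,0,0.0036,-0.065,0,10,0,0,0,0.0037,-0.068,0,10,0,0,0,0.0039,-0.071,0,10,0,0,0,0.0039,-0.071,0,10]

```text
clock: 7.0
position: [0.4919, 0.1476, 0.0577]
ee_rot: [2.16, 2.281, -0.0]
force: [-0.1, 1.3, -1.5]
width: 0.171
gripper_force: 40.0
```

Run:
```python
from h import *
s=sensors.observe();print(s["position"],s["ee_rot"],s["force"],s["ft_torque"])
```

```text
[0.49192187 0.14758154 0.05770317] [ 2.15986946e+00  2.28117990e+00 -3.15338605e-04] [-0.13547566  1.34636942 -1.51116772] [0.35416503 0.02078779 0.01177473]
```

>>> arm_command:
  deltas: [0,0,0,-0.001,0.02,0,10,0,0,0,-0.0025,0.05,0,10,0,0,0,-0.0052,0.095,0,10,0,0,0,-0.0052,0.095,0,10,0,0,0,-0.0052,0.095,0.04,10,0,0,0,-0.0052,0.095,0.08,10,0,0,0,-0.0052,0.08,0.11,10,0,0,0,-0.003,0.035,0.11,10,0,0,0,0,-0.01,0.11,10,0,0,0,0.002,-0.055,0.11,10,0,0,0,0.005,-0.1,0.11,10,0,0,0,0.008,-0.145,0.11,10,0,0,0,0.011,-0.19,0.11,10,0,0,0,0.013,-0.235,0.11,10,0,0,0,0.016,-0.28,0.11,10,0,0,0,0.018,-0.325,0.11,10,0,0,0,0.021,-0.37,0.11,10,0,0,0,0.023,-0.415,0.11,10,0,0,0,0.0254,-0.467,0.11,10,0,0,0,0.0254,-0.467,0.11,10]

```text
clock: 9.0
position: [0.5148, -0.3278, 0.1675]
ee_rot: [2.168, 2.27, -0.007]
force: [-0.1, 0.0, -2.0]
width: 0.172
gripper_force: 40.0
```

>>> arm_command:
  deltas: [0,0,0,0,0,0,10,0,0,0,0,0,-0.04,10,0,0,0,0,0,-0.08,10,0,0,0,0,0,-0.1,10,0,0,0,0,0,-0.11,10,0,0,0,0,0,-0.11,10]

```text
clock: 9.6
position: [0.5169, -0.3173, 0.0567]
ee_rot: [-2.156, -2.282, 0.0]
force: [0.5, 0.1, -1.0]
width: 0.17
gripper_force: 40.0
```

Run:
```python
from h import *
s=sensors.observe();print(s["position"],s["ee_rot"],s["force"],s["ft_torque"])
shot("w3")
```

```text
[ 0.51693089 -0.3172586   0.05671158] [-2.15583936e+00 -2.28156452e+00  3.02897271e-04] [ 0.5458007   0.10059127 -0.96706543] [0.00776746 0.05455393 0.00859221]
```

View pics/w3.png

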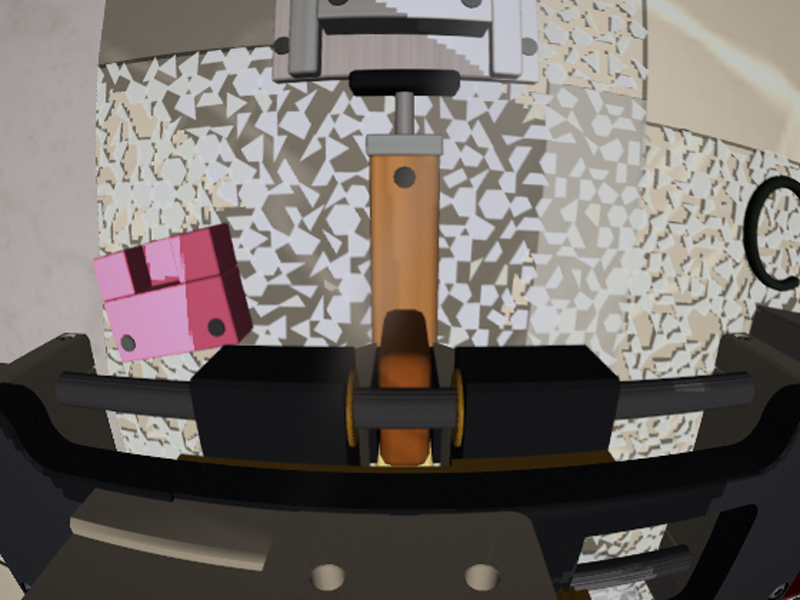

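The stick is centred on the channel. The nose (405,80) faces the right half's outer face (405,25), and the pink decoy at (175,290) is clear.

>>> arm_command:
  deltas: [0,0,0,-0.0004,0.008,0,10,0,0,0,-0.0009,0.016,0,10,0,0,0,-0.0013,0.024,0,10,0,0,0,-0.0017,0.032,0,10,0,0,0,-0.0022,0.04,0,10,0,0,0,-0.0026,0.048,0,10,0,0,0,-0.003,0.056,0,10,0,0,0,-0.0035,0.064,0,10,0,0,0,-0.0039,0.072,0,10,0,0,0,-0.0043,0.08,0,10,0,0,0,-0.0048,0.088,0,10,0,0,0,-0.0052,0.096,0,10,0,0,0,-0.0056,0.104,0,10,0,0,0,-0.006,0.112,0,10,0,0,0,-0.0065,0.12,0,10,0,0,0,-0.0069,0.128,0,10,0,0,0,-0.0073,0.135,0,10,0,0,0,-0.0076,0.141,0,10,0,0,0,-0.0078,0.145,0,10,0,0,0,-0.0079,0.147,0,10]

```text
clock: 11.65
position: [0.5094, -0.1715, 0.0577]
ee_rot: [-2.159, -2.282, -0.0]
force: [0.3, -1.3, -1.3]
width: 0.172
gripper_force: 40.0
```

Run:
```python
from h import *
s=sensors.observe();print(s["position"],s["ee_rot"],s["force"],s["ft_torque"])
shot("w4",crop=(150,0,450,225),f=2.66)
```

```text
[ 0.50939775 -0.17153668  0.0577204 ] [-2.15910182e+00 -2.28195886e+00 -7.20744785e-05] [ 0.28440713 -1.31312732 -1.32440555] [-0.43454427 -0.0242522   0.00864979]
```

View pics/w4.png

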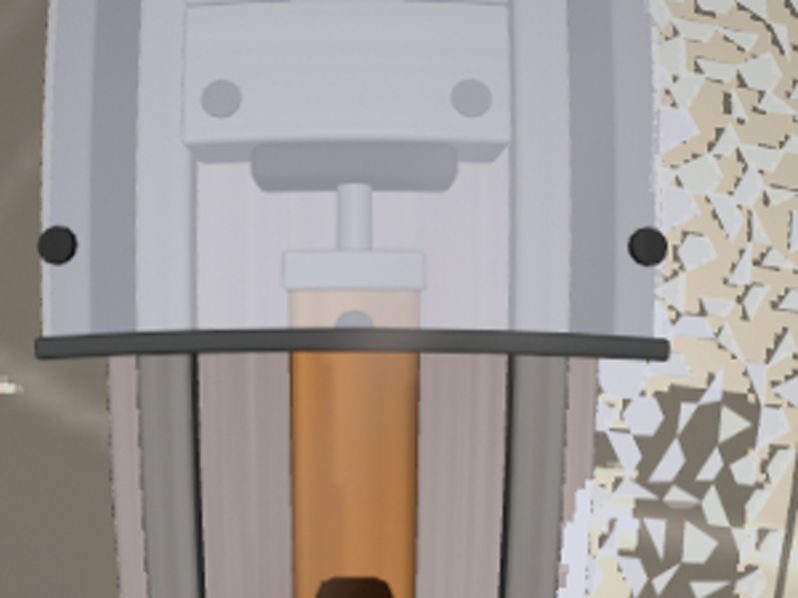

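The right half is under the guard: its outer top edge is at about crop row 141 and the guard bolts are at (57,245) and (648,246). I've now used all 10 picture views, so the rest is numeric.

```bash
cat >> h.py <<'E'
M=np.array([.5005,-.0072]);TH=.054;ey=np.array([-np.sin(TH),np.cos(TH)])
def own(P): return (np.asarray(P)[:2]-M)@ey*1000
E
python3 - <<'E'
from h import *
C=ld("w4");f=2.66
for n,u,v,z in [("edge a",190,141,.03),("edge b",505,142,.03),("bolt",57,245,.049),("bolt",648,246,.049),("top",345,2,.03),("seamtop",345,5,.03),("nosefront",352,142,.03)]:
    P=pt("wrist",150+u/f,v/f,z,C); print(n,np.round(P*1000,1),round(own(P),1))
g=cv2.cvtColor(cv2.imread("w4raw.png"),cv2.COLOR_BGR2GRAY).astype(int)
for c in (230,320,335): print(c,g[:64,c-2:c+3].mean(1).astype(int).tolist())
E
```

```text
edge a [472.3 -66.8  30. ] -58.0
edge b [532.6 -63.7  30. ] -58.2
bolt [453.2 -89.2  49. ] -79.3
bolt [556.1 -83.6  49. ] -79.3
top [500.4 -36.7  30. ] -29.4
seamtop [500.5 -37.4  30. ] -30.1
nosefront [503.4 -66.2  30. ] -59.1
230 [172, 157, 180, 184, 185, 185, 184, 185, 185, 186, 187, 188, 187, 188, 187, 187, 187, 187, 186, 186, 186, 186, 187, 187, 187, 187, 186, 187, 186, 187, 174, 164, 160, 160, 160, 161, 160, 160, 161, 161, 161, 160, 161, 163, 184, 190, 190, 189, 190, 190, 191, 191, 183, 170, 155, 155, 155, 155, 156, 156, 156, 174, 194, 195]
320 [158, 179, 184, 184, 184, 184, 185, 185, 185, 186, 187, 187, 187, 187, 187, 187, 186, 185, 185, 185, 185, 186, 186, 187, 187, 186, 185, 186, 187, 187, 186, 182, 176, 173, 172, 170, 169, 169, 171, 172, 174, 180, 186, 189, 189, 189, 189, 188, 189, 190, 191, 185, 176, 162, 157, 155, 154, 154, 154, 154, 156, 159, 160, 160]
335 [170, 157, 179, 183, 183, 183, 183, 184, 184, 185, 185, 186, 186, 186, 186, 186, 186, 185, 184, 184, 184, 184, 185, 185, 186, 185, 185, 185, 186, 186, 186, 186, 185, 182, 180, 179, 177, 178, 178, 179, 180, 184, 188, 188, 189, 188, 188, 188, 188, 189, 190, 190, 182, 171, 159, 159, 159, 159, 162, 166, 172, 186, 191, 191]
```

>>> arm_command:
  deltas: [0,0,0,-0.0001,0.001,0,10,0,0,0,-0.0001,0.002,0,10,0,0,0,-0.0002,0.003,0,10,0,0,0,-0.0002,0.004,0,10,0,0,0,-0.0003,0.005,0,10,0,0,0,-0.0003,0.006,0,10,0,0,0,-0.0004,0.007,0,10,0,0,0,-0.0004,0.007,0,10,0,0,0,-0.0004,0.007,0,10]

```text
clock: 12.6
position: [0.509, -0.1652, 0.0578]
ee_rot: [2.16, 2.281, -0.0]
force: [1.0, -2.9, -0.2]
width: 0.177
gripper_force: 40.0
```

```bash
cat > m.py <<'E'
from h import *
s=sensors.observe();P=s["position"];print("tcp",P.round(4),"s",own(P).round(1),"F",s["force"].round(2),"tau",s["ft_torque"].round(3),s["clock"])
C=cam("wrist");g=cv2.cvtColor(optics.get_image("wrist"),cv2.COLOR_BGR2GRAY).astype(float)
for off in (-.025,-.02,.02,.025):   # columns along channel at own x = off, profile in own y on top plane z=.03
    ss=np.arange(-.075,-.03,.0005); pr=[]
    for y in ss:
        X=np.r_[M+y*ey+off*np.array([ey[1],-ey[0]]),.03]; u,v=proj("wrist",X,C)
        pr.append(cv2.getRectSubPix(g.astype(np.float32),(1,1),(u,v))[0,0])
    d=np.gradient(cv2.GaussianBlur(np.array(pr)[:,None],(1,5),0)[:,0])
    k=np.argsort(-abs(d))[:6]; print(off,[(round(ss[i]*1000,1),round(d[i],1)) for i in sorted(k)])
np.save("last.npy",g)
E
python3 m.py
```

```text
tcp [ 0.509  -0.1652  0.0578] s -158.3 F [ 1.   -2.94 -0.23] tau [-0.735 -0.018 -0.005] 12.6
-0.025 [(np.float64(-58.0), np.float32(-11.1)), (np.float64(-57.5), np.float32(-9.4)), (np.float64(-54.0), np.float32(8.3)), (np.float64(-53.5), np.float32(9.4)), (np.float64(-49.0), np.float32(-9.1)), (np.float64(-41.0), np.float32(8.3))]
-0.02 [(np.float64(-58.5), np.float32(-6.4)), (np.float64(-58.0), np.float32(-9.0)), (np.float64(-57.5), np.float32(-7.4)), (np.float64(-54.0), np.float32(8.0)), (np.float64(-53.5), np.float32(8.9)), (np.float64(-53.0), np.float32(6.7))]
0.02 [(np.float64(-58.0), np.float32(-6.7)), (np.float64(-54.0), np.float32(6.4)), (np.float64(-53.5), np.float32(7.4)), (np.float64(-48.5), np.float32(-7.0)), (np.float64(-48.0), np.float32(-7.8)), (np.float64(-41.5), np.float32(7.1))]
0.025 [(np.float64(-58.5), np.float32(-6.4)), (np.float64(-58.0), np.float32(-9.4)), (np.float64(-57.5), np.float32(-8.4)), (np.float64(-54.0), np.float32(6.8)), (np.float64(-53.5), np.float32(8.2)), (np.float64(-48.0), np.float32(-6.8))]
```

>>> arm_command:
  deltas: [0,0,0,0,0.001,0,10,0,0,0,-0.0001,0.002,0,10,0,0,0,-0.0001,0.003,0,10,0,0,0,-0.0002,0.0035,0,10,0,0,0,-0.0002,0.0035,0,10]

```text
clock: 13.15
position: [0.5089, -0.1614, 0.0578]
ee_rot: [2.159, 2.282, 0.0]
force: [1.6, -4.1, -0.6]
width: 0.176
gripper_force: 40.0
```

```bash
python3 m.py
```

```text
tcp [ 0.5089 -0.1614  0.0578] s -154.4 F [ 1.59 -4.12 -0.56] tau [-0.867 -0.047 -0.03 ] 13.15
-0.025 [(np.float64(-55.5), np.float32(-10.1)), (np.float64(-55.0), np.float32(-10.5)), (np.float64(-51.5), np.float32(7.9)), (np.float64(-51.0), np.float32(9.2)), (np.float64(-46.5), np.float32(-9.8)), (np.float64(-46.0), np.float32(-8.8))]
-0.02 [(np.float64(-56.0), np.float32(-6.1)), (np.float64(-55.5), np.float32(-9.5)), (np.float64(-55.0), np.float32(-9.7)), (np.float64(-51.5), np.float32(8.1)), (np.float64(-51.0), np.float32(9.5)), (np.float64(-50.5), np.float32(7.2))]
0.02 [(np.float64(-55.0), np.float32(-6.3)), (np.float64(-51.5), np.float32(6.3)), (np.float64(-51.0), np.float32(7.9)), (np.float64(-45.5), np.float32(-7.8)), (np.float64(-45.0), np.float32(-6.3)), (np.float64(-39.0), np.float32(6.7))]
0.025 [(np.float64(-55.5), np.float32(-8.5)), (np.float64(-55.0), np.float32(-10.0)), (np.float64(-54.5), np.float32(-6.8)), (np.float64(-51.0), np.float32(7.7)), (np.float64(-50.5), np.float32(6.5)), (np.float64(-45.5), np.float32(-7.2))]
```

>>> arm_command:
  deltas: [0,0,0,0,0.0005,0,10,0,0,0,-0.0001,0.001,0,10,0,0,0,-0.0001,0.0013,0,10,0,0,0,-0.0001,0.0013,0,10,0,0,0,-0.0001,0.0013,0,10]

```text
clock: 13.7
position: [0.5087, -0.1602, 0.0578]
ee_rot: [2.16, 2.282, 0.0]
force: [-0.0, -4.6, -0.4]
width: 0.171
gripper_force: 40.0
```

```bash
python3 m.py
```

```text
tcp [ 0.5087 -0.1602  0.0578] s -153.2 F [-0.01 -4.63 -0.38] tau [-0.949 -0.096 -0.081] 13.7
-0.025 [(np.float64(-54.5), np.float32(-10.1)), (np.float64(-54.0), np.float32(-10.4)), (np.float64(-50.0), np.float32(9.3)), (np.float64(-45.5), np.float32(-8.9)), (np.float64(-45.0), np.float32(-8.0)), (np.float64(-37.5), np.float32(8.2))]
-0.02 [(np.float64(-54.5), np.float32(-8.6)), (np.float64(-54.0), np.float32(-9.4)), (np.float64(-53.5), np.float32(-6.0)), (np.float64(-50.5), np.float32(7.7)), (np.float64(-50.0), np.float32(9.0)), (np.float64(-49.5), np.float32(7.2))]
0.02 [(np.float64(-54.0), np.float32(-6.8)), (np.float64(-50.0), np.float32(7.6)), (np.float64(-49.5), np.float32(6.4)), (np.float64(-44.5), np.float32(-7.6)), (np.float64(-44.0), np.float32(-6.3)), (np.float64(-38.0), np.float32(6.6))]
0.025 [(np.float64(-54.5), np.float32(-7.9)), (np.float64(-54.0), np.float32(-9.1)), (np.float64(-50.0), np.float32(7.8)), (np.float64(-49.5), np.float32(6.5)), (np.float64(-44.5), np.float32(-7.0)), (np.float64(-44.0), np.float32(-6.6))]
```

>>> arm_command:
  deltas: [0,0,0,0.0005,-0.01,0,10,0,0,0,0.0016,-0.03,0,10,0,0,0,0.0038,-0.07,0,10,0,0,0,0.0043,-0.08,0,10,0,0,0,0.0043,-0.08,0.04,10,0,0,0,0.0043,-0.08,0.08,10,0,0,0,0.03,-0.07,0.11,10,0,0,0,0.07,-0.04,0.13,10,0,0,0,0.11,-0.01,0.14,10,0,0,0,0.125,0.03,0.14,10,0,0,0,0.125,0.07,0.14,10,0,0,0,0.125,0.09,0.14,10,0,0,0,0.125,0.09,0.14,10,0,0,0,0.125,0.09,0.14,10]

```text
clock: 15.15
position: [0.6333, -0.0698, 0.1973]
ee_rot: [-2.157, -2.282, 0.001]
force: [1.3, -0.4, -2.2]
width: 0.168
gripper_force: 40.0
```

```bash
cat > m2.py <<'E'
from h import *
from scipy.signal import find_peaks
C=cam("wrist");im=optics.get_image("wrist");cv2.imwrite("m2raw.png",im);g=cv2.cvtColor(im,cv2.COLOR_BGR2GRAY).astype(np.float32)
ex=np.array([ey[1],-ey[0]])
def prof(off,z,a,b):
    ss=np.arange(a,b,.25)
    return ss,np.array([cv2.getRectSubPix(g,(1,1),proj("wrist",np.r_[M+s/1000*ey+off/1000*ex,z],C))[0,0] for s in ss])
print("ticks")
for off in (-52,-50.5,-49,49,50.5,52):
    ss,p=prof(off,.049,-20,20); w=np.clip(np.median(p)-15-p,0,None); print(off,p.min().round(),round((ss*w).sum()/max(w.sum(),1e-6),1))
print("edges z=.03")
for off in (-28,-24,-18,-6,6,18,24,28):
    ss,p=prof(off,.03,-62,62); d=np.gradient(cv2.GaussianBlur(p[:,None],(1,7),0)[:,0])
    k,_=find_peaks(abs(d),height=1.2,distance=6); print(off,[(float(ss[i]),round(float(d[i]),1)) for i in k])
print("bolts z=.049")
for off in(-51,51):
  for a,b in((-90,-70),(70,90)):
    ss,p=prof(off,.049,a,b); w=np.clip(np.median(p)-15-p,0,None); print(off,round((ss*w).sum()/max(w.sum(),1e-6),1))
E
python3 m2.py
```

```text
ticks
-52 26.0 1.3
-50.5 28.0 0.1
-49 31.0 0.0
49 48.0 -0.1
50.5 45.0 -0.1
52 40.0 -0.0
edges z=.03
-28 [(-50.25, 1.7), (-45.0, -2.6), (-38.75, 3.0), (-21.5, -3.3), (-1.75, -1.9), (0.25, 2.8), (18.5, -1.7), (20.5, 1.5), (38.75, -1.5), (42.25, 1.7)]
-24 [(-50.5, 3.2), (-45.25, -3.7), (-38.0, 3.7), (-21.75, -2.4), (-20.0, 1.6), (-1.5, -2.0), (0.0, 1.9), (18.5, -1.8), (20.25, 2.3), (36.25, -3.4), (43.75, 3.3), (49.0, -4.4)]
-18 [(-21.75, -1.4), (-19.75, 1.7), (-1.75, -2.4), (0.25, 2.2), (18.5, -2.1)]
-6 [(-21.5, -3.1), (-19.5, 2.2), (-0.75, -1.9), (19.75, 3.7)]
6 [(-51.25, -1.5), (-21.25, -3.0), (-19.25, 2.5), (17.75, -3.2), (19.75, 3.6), (49.75, 1.2)]
18 [(-51.5, -1.4), (-21.5, -2.1), (-19.75, 1.6), (-1.75, -2.0), (0.25, 2.3), (18.5, -1.8), (20.0, 2.1)]
24 [(-45.5, -3.2), (-38.0, 2.9), (-21.75, -1.4), (-19.75, 1.9), (-1.5, -1.7), (0.0, 1.7), (18.25, -2.8), (20.25, 2.2), (36.25, -3.7), (44.0, 3.8)]
28 [(-21.25, -1.6), (-19.75, 2.1), (-1.5, -2.2), (0.5, 1.8), (18.25, -2.5), (20.25, 2.8), (37.75, -1.3), (49.75, 1.6)]
bolts z=.049
-51 -79.9
-51 80.3
51 -79.9
51 80.0
```

Ticks read 0.0 and the bolts ±80, so the frame is good. The seam is at about -0.7 mm with outer faces at about -50.8 and +49.5, so it is closed and within tolerance. Laying the stick back down.

>>> arm_command:
  deltas: [0,0,0,0.025,0.008,0,10,0,0,0,0.055,0.017,0,10,0,0,0,0.055,0.017,-0.04,10,0,0,0,0.055,0.017,-0.08,10,0,0,0,0.055,0.017,-0.11,10,0,0,0,0.055,0.017,-0.13,10,0,0,0,0.055,0.017,-0.14,10,0,0,0,0.055,0.017,-0.145,10,0,0,0,0.055,0.017,-0.149,10,0,0,0,0.055,0.017,-0.15,10,0,0,0,0.055,0.017,-0.15,10,0,0,0,0.055,0.017,-0.15,50,0,0,0,0.055,0.017,-0.15,50,0,0,0,0.055,0.017,-0.15,50,0,0,0,0.055,0.017,-0.15,50,0,0,0,0.055,0.017,-0.15,50]

```text
clock: 16.8
position: [0.6888, -0.0532, 0.0478]
ee_rot: [2.159, 2.282, 0.0]
force: [-0.4, 0.3, -0.2]
width: 0.525
gripper_force: 0.0
```

>>> arm_command:
  deltas: [0,0,0,0,0,0.02,50,0,0,0,0,0,0.05,50,0,0,0,0,0,0.1,50,0,0,0,0,0,0.15,50,0,0,0,-0.03,0.01,0.17,50,0,0,0,-0.06,0.05,0.18,50,0,0,0,-0.06,0.05,0.18,50,0,0,0,-0.06,0.05,0.18,50,0,0,0,-0.06,0.05,0.18,50]

```text
clock: 17.7
position: [0.6289, -0.004, 0.2275]
ee_rot: [2.16, 2.281, -0.001]
force: [1.3, 0.6, -0.4]
width: 0.541
gripper_force: 0.0
```

```bash
python3 m2.py
python3 - <<'E'
from h import *
# stick check: same spot as at the start? compare scene crops round the stick
a=cv2.imread("scene0raw.png");b=optics.get_image("scene")
def c(i):
    h=cv2.cvtColor(i,cv2.COLOR_BGR2HSV)[190:245,270:380]; m=(h[...,0]>5)&(h[...,0]<25)&(h[...,1]>110)&(h[...,2]>70)
    y,x=np.nonzero(m); return len(x),x.min()+270,x.max()+270,y.min()+190,y.max()+190,x.mean()+270,y.mean()+190
print(c(a));print(c(b)); print(sensors.observe()["width"])
E
```

```text
ticks
-52 35.0 0.4
-50.5 28.0 0.4
-49 27.0 0.4
49 19.0 0.2
50.5 18.0 0.2
52 16.0 0.2
edges z=.03
-28 [(-61.5, 4.3), (-49.25, 1.9), (-44.25, -3.0), (-38.5, 2.1), (-19.5, 1.4), (-1.0, -1.9), (0.5, 1.8), (20.75, 2.5), (38.25, -1.6), (42.75, 1.6), (48.5, -2.5)]
-24 [(-61.25, 4.2), (-49.25, 1.6), (-45.25, -2.6), (-38.0, 2.3), (-19.5, 1.3), (-1.0, -1.9), (20.5, 2.9), (36.25, -2.8), (44.25, 2.8), (48.75, -2.1)]
-18 [(-61.25, 4.2), (-50.25, -1.4), (-19.5, 1.3), (-1.0, -1.5), (1.25, 1.4), (19.0, -1.9), (20.5, 2.4), (49.0, -2.1), (50.5, 2.4)]
-6 [(-61.5, 4.0), (-50.25, -1.2), (-20.5, -2.8), (-17.0, 2.6), (2.25, -1.8), (20.0, 2.2), (48.5, -2.3), (50.75, 3.2)]
6 [(-61.5, 4.9), (-20.5, -2.7), (-16.25, 2.7), (20.75, 1.4), (49.0, -2.6), (51.0, 2.5)]
18 [(-61.5, 5.5), (-19.5, 1.9), (0.75, 3.1), (20.5, 2.7), (48.5, -2.6), (50.75, 3.2)]
24 [(-61.5, 3.5), (-45.0, -2.6), (-37.75, 3.9), (-19.5, 1.9), (-0.75, -2.8), (0.75, 3.2), (19.0, -1.8), (20.5, 1.8), (36.5, -3.0), (44.75, 3.1), (48.75, -1.8), (50.5, 2.6)]
28 [(-21.0, -1.3), (-19.5, 2.0), (0.5, 2.5), (19.0, -1.7), (20.5, 1.2), (38.5, -1.2), (42.75, 1.5), (49.0, -2.4), (50.5, 2.6)]
bolts z=.049
-51 0.0
-51 80.4
51 -89.4
51 80.3
(68, np.int64(316), np.int64(331), np.int64(198), np.int64(215), np.float64(324.69117647058823), np.float64(202.27941176470588))
(70, np.int64(317), np.int64(331), np.int64(198), np.int64(216), np.float64(324.6857142857143), np.float64(202.71428571428572))
0.544471713106703
```

The seam is at about -0.4 mm and the stick is back at its original flat resting place. Handing in.

```bash
python3 -c "
from cell import arm
print(arm.sign_off())"
```

```text
the job is handed in; nothing more can be done
None
```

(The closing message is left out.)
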